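# Take a washing tablet out of its box with the tongs

### The job

Slide the cover of the tablet box by its grip all the way to the left, up to its end stop, and leave it open. Then pick up the tongs by both arms, close them on the washing tablet and lift it out of the box, without ever touching the tablet with the gripper and without pushing the other things about. Finish while still holding the tablet up in the tongs, about 15 cm above the worktop.

Things in the scene. Friction and masses are not known exactly. Their poses are not given: they have to be found in the camera images.
- tablet_box: Grey box fixed on the worktop, 100 (x) x 248 (y) x 44 mm high, open in front (-x). Origin: centre of underside; z up, +y = left seen from the front. Two bays, 118 mm wide inside, 4 mm wall between at y = 0; floor 6 mm thick; back wall inside at x = 46 mm. The tablet lies in the right-hand bay (y = -61 +-12, x = -5 +-8 mm), which the sliding cover hides from above and in front until moved.
- cover (a joint): Travel of the box's white sliding cover along the box's own +y, m: 0 = wholly over the right-hand bay, 0.122 = at its end stop over the left-hand bay. It starts nearly shut. It moves with about 1 N of friction and stays where it is left.
- cover_grip (a point): Middle of the upright black grip fin on the cover: 50 mm long along the box's x, 13 mm thick along the box's y. It rises from the cover's top face (20 mm below this point, 49 mm above the worktop) to 12 mm above this point (81 mm above the worktop).
- tablet_center (a point): Centre of the washing tablet: white round disc, 34 mm across, 18 mm high, lying flat, so the centre is 9 mm above the floor of the bay and 15 mm above the worktop; about 40 g.
- tongs_grip (a point): Middle of the tongs' black grip pads, 13 mm above their lower edge. Steel tongs lying on their side, 250 mm long, arms 26 mm high; x: from hub to tips, y: direction of closing, z up. Pads reach 35 mm either way along x; 57 mm across outside when open, 36 closed on the tablet. Sprung open: 7 N a side starts closing, 11 N closes. Squeezed to 49 mm they carry, tips still 61 mm apart. 25 N holds the tablet. 130 g.
- tongs_tip (a point): Point midway between the tongs' tips, 105 mm ahead of tongs_grip, same height and axes; the tablet's centre belongs here. Each tip is a shallow V plate 36 mm long (18 mm ahead of and behind this point), 26 mm high (13 mm below to 13 above); 78 mm between the tips when open. The hub end lies 235 mm behind this point.
- tongs_left (a joint): Closing angle of the left arm of the tongs, rad (the right arm mirrors it): 0 = sprung open, 0.11 = closed on the tablet, 0.19 = closed on nothing.
- dosing_ball: Bystander: small pale dosing cup, 66 mm across, 50 mm high; origin at the centre of its underside.
- tape_1: Bystander: roll of black tape, 58 mm across, 19 mm high; origin at the centre of its underside.
- peg_wood: Bystander: wooden clothes peg lying flat, 15 by 72 by 12 mm, long along its y; origin at the centre of its underside.
- pen_1: Bystander: blue pen lying flat, 12 by 145 by 9 mm, long along its y; origin at the centre of its underside.

How it is judged:
On the way, in this order (a step that is already met when the one before it is completed fails the run):
1. the cover is slid to its end stop, with the tablet still in the box (value of joint cover above 0.115 m and height (world z) of tablet_center below 0.03 m), for 0.2 s.
2. the tongs, held by the gripper, are closed on the tablet and have raised it off the floor of the box (height (world z) of tablet_center above 0.03 m and contact force between tongs and tablet above 0.5 N and contact force between the fingers and tongs above 1 N), for 0.2 s.
At the end, for the whole second after the job is handed in: Cover within 10 mm of its end stop; tablet at rest, centre 11 to 25 cm above the worktop, pinched (over 0.5 N) between the tongs' tips, within 25 mm of their midpoint; tongs squeezed in the fingers, at least 8 cm up; tongs and tablet clear of the box, tablet clear of the arm (value of joint cover above 0.112 m and height (world z) of tablet_center between 0.11 and 0.25 m and height (world z) of tongs_grip above 0.08 m and distance between tablet_center and tongs_tip below 0.025 m and contact force between tongs and tablet above 0.5 N and contact force between the fingers and tongs above 1 N and contact force between tablet_box and tongs below 0.1 N and contact force between each of tablet_box, the arm, the fingers and tablet below 0.1 N and value of joint tongs_left above 0.06 rad and linear speed of tablet below 0.03 m/s); the arm keeps its last pose, push and grip.
It fails at once if the gripper or arm touches the tablet (contact force between any of the fingers, the arm and tablet above 0.3 N).
It fails at once if a bystander is pushed more than 3 cm (distance of any of dosing_ball, tape_1, peg_wood, pen_1 from where it was at the start of the episode above 0.03 m).
It also fails if it takes over 58 s, if anything falls off the work surface, if the arm or the gripper's body presses on something with over 40 N, if the wrist force passes 120 N, or if a joint passes its speed limit or range.

### The arm

A 6-joint arm with a two-finger parallel gripper is mounted at the origin on a cart in front of the work surface, level with it; the furniture and walls round the work are solid. World frame = base frame: x ahead of the robot, y to its left, z up, the work surface at z = 0. Lengths are in m, angles in rad, forces in N, time in s.
With the tool pointing down it reaches from about 0.325 to 0.9 m from the base axis. Payload 6.1 kg.
Tool frame: the origin (TCP) lies midway between the tips of the shut fingers; the grasp point (between the pads) lies 19 mm behind it; z points along the fingers, y is the direction in which the jaws open and shut (so a half turn about z gives the same grasp; the last joint's range is limited). The gripper opens to 87 mm and grips with 3 to 60 N. Pads are 19 mm wide; open, the fingers measure 117 mm over their backs; the gripper's body (75 mm by 190 mm) begins 51 mm behind the grasp point.
Start: joints at [-0.864, 0.22, 1.526, -0, 1.395, -0.126], TCP at [0.462, -0.421, 0.223] pointing down, gripper open.
Joint ranges: [-2.98, 2.98], [-0.91, 2.08], [0.09, 2.57], [-1.24, 4.39], [0.2, 2.65], [-2.68, 2.68]. Speed limits (rad/s): [2.57, 2.57, 3.01, 3.14, 3.14, 3.14].

### API

Orientations are given as a 3x3 rotation matrix whose columns are the frame's x, y, z axes.
In Python, from bench import env gives the robot as it stands.
- The arm moves only by the tool jog_arm, never from a script. Its argument "targets" is a list of rows, each a list of 7 numbers: the shift along the world's x, y, z in cm, then the turn, a rotation vector about the world's x, y, z in rad, then the finger opening in cm, from 0 to 8.7. A call has 1 to 5 rows; each row is the pose to reach, as a shift and turn from the pose commanded when the call began; what a row does not reach only later rows make up. A row lasts 1/12 s, in which the tool goes at most 41.7 mm and 7.16 degrees, less where a joint would pass 70% of its speed; a pose out of reach is approached as far as the arm can. A call with a gripper value outside its range is refused whole. The fingers move at their own pace and stop on an object; the grip force is fixed at half the most. Time passes only in rows, so rows that repeat a pose let the fingers close. It gives the time, the measured TCP pose, the force and the opening at its end, in the units of the state.
- env.get_obs(): the state, without advancing time (a new reading comes with each control period).
- env.camera(name): name is "side" or "top"; returns the picture (384x512x3 uint8, blue, green, red); there is no depth.
- env.camera_params(name): a dict with "intrinsics" (3x3 intrinsics, pixels), "R" (3x3) and "t" (3): a world point X has camera coordinates R X + t. Camera axes: x right, y down, z forward; pixel columns grow to the right and rows downward; lengths in m; the calibration is good to about 2 mm. A picture is of the moment at which its call begins. camera_params takes no time and is no camera call.
- env.finish_job(): hands the job in, once; it reports no verdict.
Trained networks look in the newest picture that a camera, given by its name, has taken for a name from the list of things; names that differ only in an ending like _2 or _b are one class to them, and where a whole thing is asked for, a point or a joint stands for the part that bears it (a point fixed in the world has none). Each returns a list of dicts, best first, with "score" (0 to 1); they miss things now and then, are a little off and sometimes report something else, mostly with a low value. They report only what shows in the picture. A call takes as long as a camera call.
- env.boxes_of(camera, thing): "pixel" ([column, row] in pixels, amid what is visible of it).
- env.cut_out(camera, thing): "region" (384x512 bool, what is visible of it) and "pixel" ([column, row] in pixels, amid what is visible of it).
- env.pinpoint(camera, thing): "pixel" ([column, row] in pixels: a listed point, or the origin of a listed thing).
The state is a dict: "time_s": time; "joint_pos": joint angles; "qd": joint speeds; "tau": joint torques, N m; "tcp_pos": TCP position; "ee_rot": TCP orientation; "force": force on the tool from outside, world axes, zero at the start; "torque": the same for the moment, N m; "finger_gap": finger opening in m.
Only numpy, scipy, OpenCV 4.12 (cv2) and the standard library are available. Lean on these libraries where they do the work, as an engineer would, in place of code of your own. Each camera call takes 0.05 s, during which the arm holds its last target. There are 200 camera calls.

## Working session

There is one attempt and no reset: what is moved stays moved. The work goes in short steps, Python scripts to look and compute and a tool call to move; the robot and the scene stay as the last step left them, time stands still between calls to the robot, and variables do not carry over. Pictures are saved under pics/ and viewed, about 8 in all and at most 12, crops included, and the job is handed in when it is done.

Besides the shell and the picture viewer there is one more tool, called after ">>>" by a JSON object that holds its "api" and its "payload", one argument or row to a line. jog_arm: Moves the arm, as the interface text tells. Its arguments: {"type":"object","properties":{"targets":{"type":"array","items":{"type":"array","items":{"type":"number"}}}},"required":["targets"]}

```bash
mkdir -p pics; ls
cat > h.py <<'E'
import numpy as np, cv2
from bench import env
def ray(cam,px):
    p=env.camera_params(cam);K=np.array(p["intrinsics"]);R=np.array(p["R"]);t=np.array(p["t"])
    d=R.T@np.linalg.solve(K,[px[0],px[1],1.]);return -R.T@t,d
def atz(cam,px,z):
    o,d=ray(cam,px);return o+d*(z-o[2])/d[2]
def proj(cam,X):
    p=env.camera_params(cam);v=np.array(p["intrinsics"])@(np.array(p["R"])@np.array(X)+np.array(p["t"]));return v[:2]/v[2]
E
python3 - <<'E'
from h import *
np.set_printoptions(precision=3,suppress=True)
a=env.camera("top");b=env.camera("side")
cv2.imwrite("pics/top0.png",a);cv2.imwrite("pics/side0.png",b)
for c in("top","side"):
    print(c,ray(c,(256,192)))
    for n,z in(("cover_grip",.069),("tongs_grip",.013),("tongs_tip",.013),("tablet_box",0),("dosing_ball",0),("tape_1",0),("peg_wood",0),("pen_1",0),("tablet_center",.015)):
        for r in env.pinpoint(c,n)[:2]: print(c,n,round(r["score"],2),np.array(r["pixel"]),atz(c,r["pixel"],z))
print(env.get_obs())
E
```

```text
pics
top (array([0.46 , 0.011, 1.46 ]), array([ 0.069, -0.017, -0.998]))
top cover_grip 0.86 [241.7 176.4] [0.603 0.029 0.069]
top tongs_grip 0.77 [336.5 218.9] [ 0.473 -0.257  0.013]
top tongs_tip 0.62 [336.2 220.9] [ 0.467 -0.256  0.013]
top tablet_box 0.89 [226.9 176.2] [0.612 0.076 0.   ]
top tape_1 0.67 [118.  182.8] [0.598 0.412 0.   ]
top peg_wood 0.57 [295.1 260.1] [ 0.35  -0.129  0.   ]
top pen_1 0.48 [172.8 243.3] [0.409 0.245 0.   ]
side (array([-0.343, -0.575,  0.879]), array([ 0.655,  0.445, -0.611]))
side cover_grip 0.56 [264.7 175.7] [0.614 0.043 0.069]
side tongs_grip 0.75 [325.1 254.8] [ 0.47  -0.262  0.013]
side tongs_tip 0.97 [333.4 235.4] [ 0.554 -0.245  0.013]
side tablet_box 0.79 [255.  188.3] [0.615 0.08  0.   ]
side dosing_ball 0.57 [358.8 217.1] [ 0.691 -0.266  0.   ]
side tape_1 0.72 [180.  158.5] [0.595 0.407 0.   ]
side peg_wood 0.67 [259.9 260. ] [ 0.355 -0.122  0.   ]
side pen_1 0.59 [176.2 198. ] [0.416 0.254 0.   ]
{'time_s': 1.0, 'joint_pos': array([-0.864,  0.22 ,  1.526, -0.   ,  1.395, -0.126]), 'qd': array([ 0.   ,  0.   , -0.001,  0.001, -0.002,  0.001]), 'tau': array([  0.   , -49.457, -38.773,   0.07 ,   0.047,  -0.   ]), 'tcp_pos': array([ 0.462, -0.421,  0.223]), 'ee_rot': array([[ 0.673,  0.74 , -0.   ],
       [ 0.74 , -0.673, -0.   ],
       [-0.   ,  0.   , -1.   ]]), 'force': array([0.06 , 0.529, 0.08 ]), 'torque': array([ 0.   ,  0.039, -0.036]), 'finger_gap': 0.08672880229415697}
```

Run:
```python
from h import *
a=cv2.imread("pics/top0.png")
cv2.imwrite("pics/top0c.png",cv2.resize(a[110:310,100:367],None,fx=3,fy=3,interpolation=cv2.INTER_CUBIC))
```

```text
(no output)
```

View pics/side0.png

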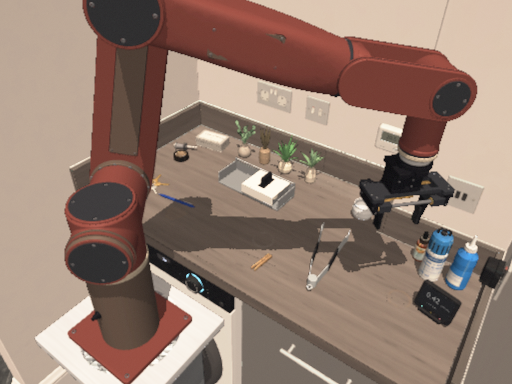

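View pics/top0c.png

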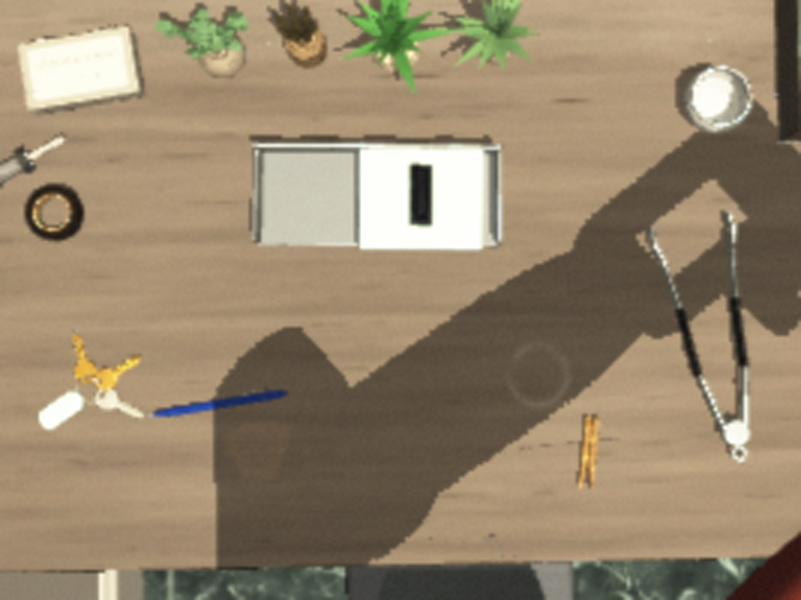

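The side view shows the arm standing clear. In the top view the box is nearly axis-aligned, with the fin at about (241,176). The tongs have their hub at about (346,261) and tips at about (318,187) and (344,182). The peg at (296,260) and cup at (339,143) are nearby.

Run:
```python
from h import *
np.set_printoptions(precision=4,suppress=True)
f=lambda x,y,z:atz("top",(100+x/3-.33,110+y/3-.33),z)
hub=f(738,453,.013);t1=f(655,232,.026);t2=f(731,215,.026)
print("hub",hub,"tips",t1,t2); m=(t1+t2)/2; d=m-hub; print("mid",m,np.degrees(np.arctan2(d[1],d[0])))
print("pads",[f(*p,.026) for p in((682,313),(695,375),(735,300),(741,362))])
print("box corners",[f(*p,.044) for p in((252,145),(255,244),(499,145),(499,245))])
print("fin",[f(*p,.081) for p in((410,165),(432,165),(410,225),(432,225))])
a=env.camera("top")
for n in("tongs_grip","cover_grip"):
  r=env.cut_out("top",n)[0]["region"]; ys,xs=np.nonzero(r)
  p=np.array([atz("top",q,.02)[:2] for q in zip(xs,ys)]); 
  c,s,ang=cv2.minAreaRect((p*1000).astype(np.float32));print(n,c,s,ang,len(p)); w,v=np.linalg.eigh(np.cov(p.T));print(v[:,1],p.mean(0))
print(proj("top",[.47,-.26,.013]),[r["pixel"] for r in env.pinpoint("top","dosing_ball")],[r for r in env.pinpoint("side","dosing_ball")])
```

```text
hub [ 0.3461 -0.2811  0.013 ] tips [ 0.5709 -0.2014  0.026 ] [ 0.5867 -0.2788  0.026 ]
mid [ 0.5788 -0.2401  0.026 ] 9.993903548356432
pads [array([ 0.4885, -0.2263,  0.026 ]), array([ 0.4259, -0.2376,  0.026 ]), array([ 0.5006, -0.2802,  0.026 ]), array([ 0.4381, -0.2843,  0.026 ])]
box corners [array([0.665 , 0.2026, 0.044 ]), array([0.5655, 0.2008, 0.044 ]), array([ 0.66  , -0.0449,  0.044 ]), array([ 0.5596, -0.0427,  0.044 ])]
fin [array([0.6369, 0.0438, 0.081 ]), array([0.6365, 0.0223, 0.081 ]), array([0.5782, 0.0448, 0.081 ]), array([0.5778, 0.0234, 0.081 ])]
tongs_grip (467.2033386230469, -269.22784423828125) (222.44822692871094, 87.89685821533203) 16.60946273803711 383
[-0.9893 -0.146 ] [ 0.4683 -0.2611]
cover_grip (609.8491821289062, 34.79237365722656) (122.24365997314453, 104.09133911132812) 88.79096984863281 1378
[0.1051 0.9945] [0.6093 0.0344]
[337.5079 219.9585] [[338.8, 144.8]] [{'pixel': [358.8, 217.1], 'score': 0.57}]
```

>>> {"api": "jog_arm", "payload": {
  "targets": [
    [3, 9, 0, 0, 0, -0.17, 4],
    [6, 18, 0, 0, 0, -0.34, 4],
    [9, 26, 0, 0, 0, -0.5, 4],
    [12, 33, 0, 0, 0, -0.62, 4],
    [14, 38, 0, 0, 0, -0.62, 4]
  ]
}}

```text
time_s: 1.67
tcp_pos: [0.5299, -0.2301, 0.2227]
ee_rot: [[0.975, 0.223, 0.0], [0.223, -0.975, -0.0], [0.0, 0.0, -1.0]]
force: [0.4, -0.4, -0.3]
finger_gap: 0.0617
```

>>> {"api": "jog_arm", "payload": {
  "targets": [
    [1.5, 5, 0, 0, 0, -0.12, 4],
    [3, 10, 0, 0, 0, -0.24, 4],
    [4.5, 14, 0, 0, 0, -0.245, 4],
    [6, 18, 0, 0, 0, -0.245, 4],
    [6, 18, 0, 0, 0, -0.245, 4]
  ]
}}

```text
time_s: 2.08
tcp_pos: [0.5903, -0.0482, 0.2228]
ee_rot: [[1.0, -0.012, 0.001], [-0.012, -1.0, 0.001], [0.001, -0.001, -1.0]]
force: [0.6, -0.2, -0.6]
finger_gap: 0.0407
```

>>> {"api": "jog_arm", "payload": {
  "targets": [
    [0.8, 4, -3, 0, 0, 0, 4],
    [1.6, 8.2, -6, 0, 0, 0, 4],
    [1.6, 8.2, -10, 0, 0, 0, 4],
    [1.6, 8.2, -12.3, 0, 0, 0, 4],
    [1.6, 8.2, -12.3, 0, 0, 0, 4]
  ]
}}

```text
time_s: 2.5
tcp_pos: [0.5997, 0.0324, 0.0913]
ee_rot: [[1.0, -0.011, -0.014], [-0.011, -1.0, 0.001], [-0.014, -0.001, -1.0]]
force: [-2.7, -0.3, -2.2]
finger_gap: 0.0402
```

Run:
```python
from h import *
b=env.camera("side");cv2.imwrite("pics/side1.png",cv2.resize(b[120:250,180:380],None,fx=4,fy=4,interpolation=cv2.INTER_CUBIC))
```

```text
(no output)
```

View pics/side1.png

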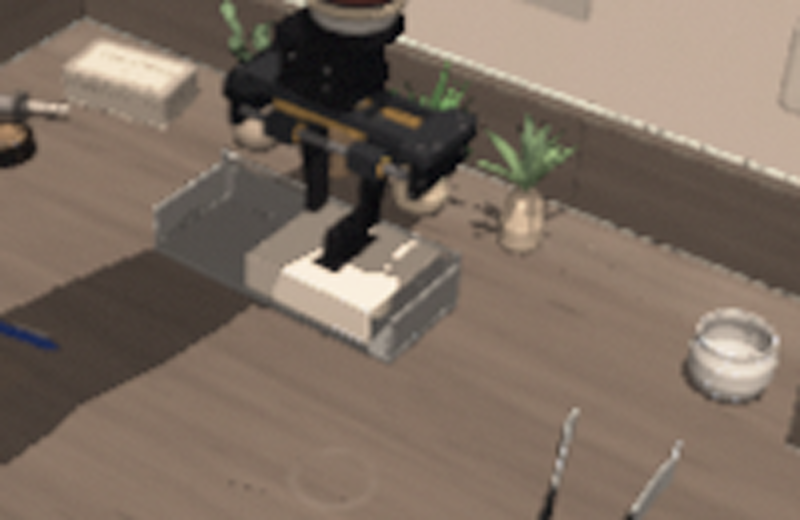

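The picture shows the open fingers straddling the fin above the cover, which is still shut. I'll go lower.

>>> {"api": "jog_arm", "payload": {
  "targets": [
    [0, 0, -1.5, 0, 0, 0, 4],
    [0, 0, -2.5, 0, 0, 0, 2.5],
    [0, 0, -2.5, 0, 0, 0, 2.2],
    [0, 0, -2.5, 0, 0, 0, 2.2]
  ]
}}

```text
time_s: 2.88
tcp_pos: [0.6061, 0.0295, 0.0758]
ee_rot: [[1.0, -0.014, 0.001], [-0.014, -1.0, -0.0], [0.001, 0.0, -1.0]]
force: [-0.5, 0.4, 0.6]
finger_gap: 0.0275
```

>>> {"api": "jog_arm", "payload": {
  "targets": [
    [0, 0.4, -1.8, 0, 0, 0, 2.2],
    [0, 0.4, -1.8, 0, 0, 0, 2.0],
    [0, 2, -1.8, 0, 0, 0, 2.0],
    [0, 4, -1.8, 0, 0, 0, 2.0],
    [0, 5, -1.8, 0, 0, 0, 2.0]
  ]
}}

```text
time_s: 3.3
tcp_pos: [0.6061, 0.081, 0.0579]
ee_rot: [[1.0, -0.014, 0.001], [-0.014, -1.0, 0.0], [0.001, -0.0, -1.0]]
force: [1.0, -1.1, -0.7]
finger_gap: 0.0199
```

>>> {"api": "jog_arm", "payload": {
  "targets": [
    [0.1, 2, 0, 0, 0, 0, 2.0],
    [0.1, 4, 0, 0, 0, 0, 2.0],
    [0.1, 5, 0, 0, 0, 0, 2.0],
    [0.1, 5.5, 0, 0, 0, 0, 2.0],
    [0.1, 5.5, 0, 0, 0, 0, 2.0]
  ]
}}

```text
time_s: 3.72
tcp_pos: [0.6069, 0.136, 0.0573]
ee_rot: [[1.0, -0.012, 0.001], [-0.012, -1.0, 0.0], [0.001, -0.0, -1.0]]
force: [0.4, -0.5, 0.2]
finger_gap: 0.0202
```

>>> {"api": "jog_arm", "payload": {
  "targets": [
    [0, 0.3, 0, 0, 0, 0, 2.0],
    [0, 0.6, 0, 0, 0, 0, 2.0],
    [0, 0.9, 0, 0, 0, 0, 2.0],
    [0, 0.9, 0, 0, 0, 0, 2.0]
  ]
}}

```text
time_s: 4.05
tcp_pos: [0.6067, 0.1441, 0.0566]
ee_rot: [[1.0, -0.014, 0.0], [-0.014, -1.0, -0.0], [0.0, 0.0, -1.0]]
force: [0.5, -0.0, 0.3]
finger_gap: 0.0203
```

>>> {"api": "jog_arm", "payload": {
  "targets": [
    [0, 0.2, 0, 0, 0, 0, 2.0],
    [0, 0.4, 0, 0, 0, 0, 2.0],
    [0, 0.4, 0, 0, 0, 0, 2.0]
  ]
}}

```text
time_s: 4.3
tcp_pos: [0.6067, 0.1444, 0.0565]
ee_rot: [[1.0, -0.014, -0.001], [-0.014, -1.0, -0.006], [-0.001, 0.006, -1.0]]
force: [-1.0, -13.5, 2.4]
finger_gap: 0.02
```

>>> {"api": "jog_arm", "payload": {
  "targets": [
    [0, 0.2, 0, 0, 0, 0, 2.0],
    [0, 0.3, 0, 0, 0, 0, 2.0],
    [0, 0.3, 0, 0, 0, 0, 2.0]
  ]
}}

```text
time_s: 4.55
tcp_pos: [0.6066, 0.1445, 0.0565]
ee_rot: [[1.0, -0.014, -0.002], [-0.014, -1.0, -0.01], [-0.001, 0.01, -1.0]]
force: [-1.1, -22.8, 4.1]
finger_gap: 0.0205
```

End stop found (force climbs at y=0.1445). Back off, open, rise, then look.

>>> {"api": "jog_arm", "payload": {
  "targets": [
    [0, -0.8, 0, 0, 0, 0, 2.6],
    [0, -1, 0, 0, 0, 0, 4],
    [0, -1, 0, 0, 0, 0, 4],
    [0, -1, 3, 0, 0, 0, 4],
    [0, -1, 6, 0, 0, 0, 4]
  ]
}}

```text
time_s: 4.97
tcp_pos: [0.6041, 0.1418, 0.1143]
ee_rot: [[1.0, -0.013, -0.006], [-0.013, -1.0, 0.0], [-0.006, -0.0, -1.0]]
force: [0.9, 1.0, 0.4]
finger_gap: 0.0387
```

>>> {"api": "jog_arm", "payload": {
  "targets": [
    [-3, -2, 3, 0, 0, 0, 8.7],
    [-6, -6, 4, 0, 0, 0, 8.7],
    [-9, -10, 4, 0, 0, 0, 8.7],
    [-12, -13, 4, 0, 0, 0, 8.7],
    [-15, -16, 4, 0, 0, 0, 8.7]
  ]
}}

```text
time_s: 5.38
tcp_pos: [0.4719, -0.0024, 0.1569]
ee_rot: [[1.0, -0.012, 0.002], [-0.012, -1.0, 0.0], [0.002, -0.0, -1.0]]
force: [-0.2, -0.9, 0.8]
finger_gap: 0.0657
```

>>> {"api": "jog_arm", "payload": {
  "targets": [
    [0, -3.5, 0, 0, 0, 0.09, 8.7],
    [0, -7, 0, 0, 0, 0.18, 8.7],
    [0, -10.5, 0, 0, 0, 0.18, 8.7],
    [0, -14, 0, 0, 0, 0.18, 8.7],
    [0, -17, 0, 0, 0, 0.18, 8.7]
  ]
}}

```text
time_s: 5.8
tcp_pos: [0.4728, -0.1735, 0.1568]
ee_rot: [[0.986, 0.166, 0.001], [0.166, -0.986, -0.0], [0.001, 0.0, -1.0]]
force: [-0.1, 0.3, -0.1]
finger_gap: 0.0861
```

Run:
```python
from h import *
np.set_printoptions(precision=4,suppress=True)
a=env.camera("top");b=env.camera("side");print(env.get_obs()["tcp_pos"])
A=cv2.resize(a[130:290,180:380],None,fx=2,fy=2,interpolation=cv2.INTER_CUBIC);B=cv2.resize(b[130:290,180:380],None,fx=2,fy=2,interpolation=cv2.INTER_CUBIC)
cv2.imwrite("pics/both2.png",np.hstack([A,B]))
for c in("top","side"):
    for n,z in(("cover_grip",.069),("tablet_center",.015),("tongs_grip",.013),("tongs_tip",.013)):
        for r in env.pinpoint(c,n)[:2]: print(c,n,round(r["score"],2),np.array(r["pixel"]),atz(c,r["pixel"],z))
```

```text
[ 0.473  -0.1754  0.1568]
top cover_grip 0.88 [204.6 175.6] [0.6079 0.1382 0.069 ]
top tablet_center 0.52 [249.3 174.7] [0.6137 0.0062 0.015 ]
top tongs_grip 0.6 [249.5 175.3] [0.6121 0.0056 0.013 ]
top tongs_tip 0.61 [332.7 185.8] [ 0.5747 -0.2484  0.013 ]
side cover_grip 0.88 [241.9 167.2] [0.6079 0.131  0.069 ]
side tablet_center 0.6 [269.5 197.2] [0.588  0.0037 0.015 ]
side tongs_tip 0.71 [334.7 234.1] [ 0.5614 -0.2455  0.013 ]
```

View pics/both2.png

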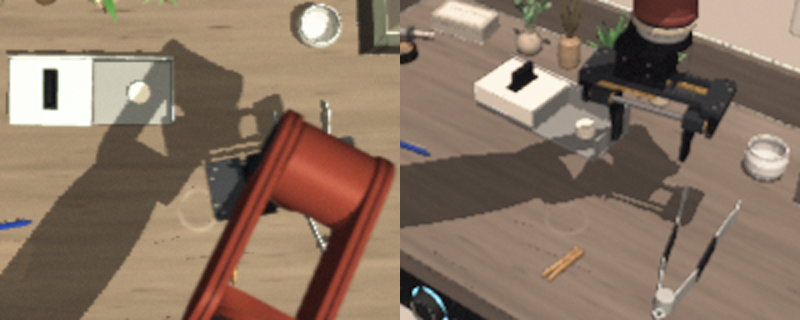

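The cover is against its stop and the tablet shows in the right-hand bay at about (249,176) in the top view. The tongs are undisturbed and near the predicted pose. Descend over the tongs.

>>> {"api": "jog_arm", "payload": {
  "targets": [
    [0.1, -4, 0, 0, 0, 0.008, 8.7],
    [0.2, -8.3, 0, 0, 0, 0.008, 8.7],
    [0.2, -8.3, -4, 0, 0, 0.008, 8.7],
    [0.2, -8.3, -7, 0, 0, 0.008, 8.7],
    [0.2, -8.3, -7, 0, 0, 0.008, 8.7]
  ]
}}

```text
time_s: 6.72
tcp_pos: [0.4706, -0.2522, 0.0801]
ee_rot: [[0.985, 0.173, -0.009], [0.173, -0.985, 0.007], [-0.008, -0.008, -1.0]]
force: [-0.3, 1.6, -0.5]
finger_gap: 0.0867
```

Run:
```python
from h import *
np.set_printoptions(precision=4,suppress=True)
b=env.camera("side");o=env.get_obs();print(o["tcp_pos"])
cv2.imwrite("pics/side3.png",cv2.resize(b[170:300,260:420],None,fx=4,fy=4,interpolation=cv2.INTER_CUBIC))
print("tablet side",atz("side",(273,193.5),.024),[ (r["score"],r["pixel"]) for r in env.cut_out("side","tablet_center")])
g=np.array([.4755,-.2585,.013]);print("pred grip px crop",(proj("side",g)-[260,170])*4,"tcp ground",(proj("side",[*o["tcp_pos"][:2],.013])-[260,170])*4)
for n in ("tongs_grip","tongs_tip"): print([(r["score"],atz("side",r["pixel"],.013)) for r in env.pinpoint("side",n)[:2]])
```

```text
[ 0.472  -0.2527  0.083 ]
tablet side [ 0.6013 -0.0006  0.024 ] [(0.54, [271.2, 195.0])]
pred grip px crop [259.3516 331.8963] tcp ground [249.6596 331.2205]
[(0.55, array([ 0.4626, -0.2549,  0.013 ])), (0.46, array([0.585, 0.398, 0.013]))]
[(0.66, array([ 0.5605, -0.245 ,  0.013 ])), (0.59, array([ 0.4606, -0.2585,  0.013 ]))]
```

View pics/side3.png

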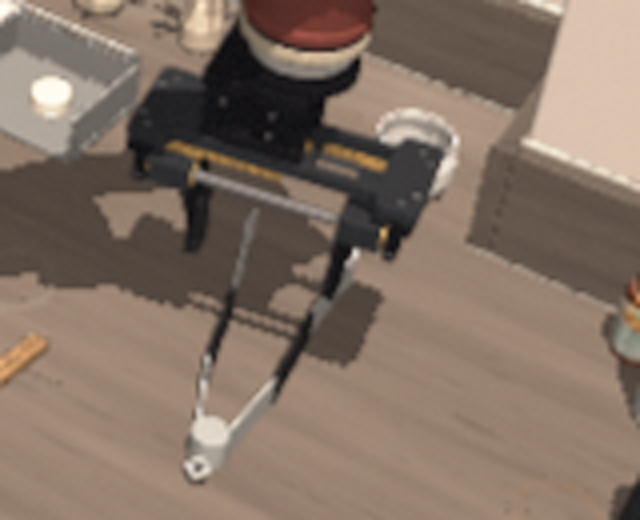

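The side view shows the fingers outside both arms. The pads' middle is about 1 cm nearer the hub than I assumed, because the visible tip ends lie 18 mm past tongs_tip. I'll correct x by −1.2 cm.

>>> {"api": "jog_arm", "payload": {
  "targets": [
    [-1.2, 0, -2, 0, 0, 0, 8.7],
    [-1.2, 0, -4.5, 0, 0, 0, 8.7],
    [-1.2, 0, -5, 0, 0, 0, 8.7],
    [-1.2, 0, -5, 0, 0, 0, 8.7]
  ]
}}

```text
time_s: 7.25
tcp_pos: [0.4626, -0.2545, 0.0366]
ee_rot: [[0.985, 0.174, -0.001], [0.174, -0.985, 0.001], [-0.001, -0.001, -1.0]]
force: [-0.1, -0.3, 0.5]
finger_gap: 0.0871
```

>>> {"api": "jog_arm", "payload": {
  "targets": [
    [0, -0.3, -1.5, 0, 0, 0, 8.7],
    [0, -0.3, -3.0, 0, 0, 0, 8.7],
    [0, -0.3, -3.2, 0, 0, 0, 8.7],
    [0, -0.3, -3.2, 0, 0, 0, 8.0],
    [0, -0.3, -3.2, 0, 0, 0, 7.0]
  ]
}}

```text
time_s: 7.67
tcp_pos: [0.4639, -0.2587, 0.0061]
ee_rot: [[0.985, 0.174, 0.002], [0.174, -0.985, -0.001], [0.002, 0.002, -1.0]]
force: [-0.5, 0.0, 0.0]
finger_gap: 0.0801
```

>>> {"api": "jog_arm", "payload": {
  "targets": [
    [0, 0, 0, 0, 0, 0, 6],
    [0, 0, 0, 0, 0, 0, 5.4],
    [0, 0, 0, 0, 0, 0, 4.9],
    [0, 0, 0, 0, 0, 0, 4.9],
    [0, 0, 0, 0, 0, 0, 4.9]
  ]
}}

```text
time_s: 8.08
tcp_pos: [0.4633, -0.2585, 0.0051]
ee_rot: [[0.985, 0.174, 0.001], [0.174, -0.985, -0.001], [0.001, 0.001, -1.0]]
force: [0.1, 0.6, 2.8]
finger_gap: 0.052
```

>>> {"api": "jog_arm", "payload": {
  "targets": [
    [0, 0, 0, 0, 0, 0, 4.8],
    [0, 0, 0, 0, 0, 0, 4.7],
    [0, 0, 0, 0, 0, 0, 4.7],
    [0, 0, 0.5, 0, 0, 0, 4.7],
    [0, 0, 1, 0, 0, 0, 4.7]
  ]
}}

```text
time_s: 8.5
tcp_pos: [0.4616, -0.2574, 0.0138]
ee_rot: [[0.985, 0.174, -0.002], [0.174, -0.985, 0.002], [-0.002, -0.002, -1.0]]
force: [-0.8, -0.4, -0.7]
finger_gap: 0.0471
```

>>> {"api": "jog_arm", "payload": {
  "targets": [
    [0, 0, 2, 0, 0, 0, 4.7],
    [0, 0, 4, 0, 0, 0, 4.7],
    [0, 0, 6, 0, 0, 0, 4.7],
    [0, 0, 8, 0, 0, 0, 4.7],
    [0, 0, 8, 0, 0, 0, 4.7]
  ]
}}

```text
time_s: 8.92
tcp_pos: [0.4647, -0.2597, 0.0985]
ee_rot: [[0.985, 0.174, 0.005], [0.174, -0.985, -0.004], [0.004, 0.005, -1.0]]
force: [1.4, -0.3, -1.6]
finger_gap: 0.047
```

Run:
```python
from h import *
np.set_printoptions(precision=4,suppress=True)
b=env.camera("side");o=env.get_obs();print(o["tcp_pos"],o["finger_gap"],o["torque"],o["force"])
cv2.imwrite("pics/side4.png",cv2.resize(b[150:280,260:420],None,fx=4,fy=4,interpolation=cv2.INTER_CUBIC))
```

```text
[ 0.4639 -0.2591  0.0965] 0.04722315602482073 [ 0.0295  0.0042 -0.0259] [-0.0393  0.0196 -1.2367]
```

View pics/side4.png

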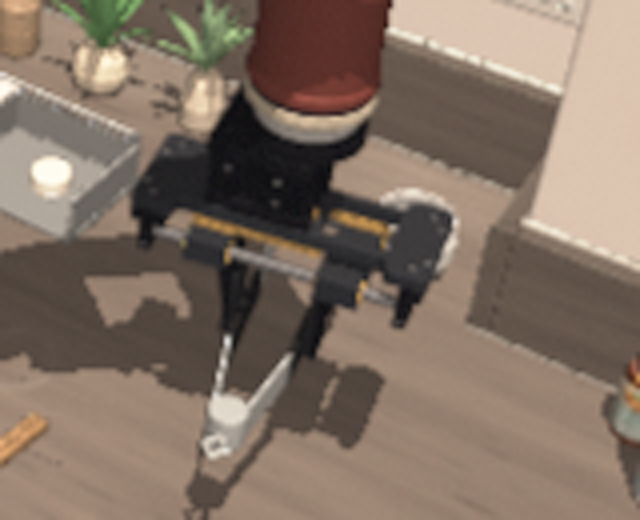

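The tongs hang in the fingers (1.2 N, gap 47 mm) level with the worktop. I'll carry them to the front of the box.

>>> {"api": "jog_arm", "payload": {
  "targets": [
    [0.4, 2.5, 0.5, 0, 0, -0.04, 4.7],
    [0.8, 5.5, 1, 0, 0, -0.08, 4.7],
    [1.2, 8.5, 1, 0, 0, -0.12, 4.7],
    [1.6, 11.5, 1, 0, 0, -0.16, 4.7],
    [1.6, 14.5, 1, 0, 0, -0.19, 4.7]
  ]
}}

```text
time_s: 9.38
tcp_pos: [0.4778, -0.1115, 0.1027]
ee_rot: [[1.0, -0.018, -0.002], [-0.018, -1.0, 0.001], [-0.002, -0.001, -1.0]]
force: [1.5, -0.6, -1.9]
finger_gap: 0.0475
```

>>> {"api": "jog_arm", "payload": {
  "targets": [
    [0.4, 3, 0, 0, 0, 0, 4.7],
    [0.8, 6, 0, 0, 0, 0, 4.7],
    [1.2, 9, 0, 0, 0, 0, 4.7],
    [2, 11.5, 0, 0, 0, 0, 4.7],
    [2, 11.5, 0, 0, 0, 0, 4.7]
  ]
}}

```text
time_s: 9.8
tcp_pos: [0.4979, 0.0059, 0.1026]
ee_rot: [[1.0, -0.012, -0.002], [-0.012, -1.0, 0.002], [-0.002, -0.002, -1.0]]
force: [0.0, 0.6, -1.0]
finger_gap: 0.0476
```

Run:
```python
from h import *
np.set_printoptions(precision=4,suppress=True)
a=env.camera("top");b=env.camera("side");o=env.get_obs();print(o["tcp_pos"],o["finger_gap"],o["ee_rot"][:2,0],o["force"])
f=lambda i:cv2.resize(i,None,fx=4,fy=4,interpolation=cv2.INTER_CUBIC)
cv2.imwrite("pics/both5.png",np.hstack([f(a[145:265,190:290]),f(b[150:270,225:325])]))
z=o["tcp_pos"][2]+.008
for c in("top","side"):
    for n,h in(("tablet_center",.015),("tongs_grip",z),("tongs_tip",z)):
        for r in env.pinpoint(c,n)[:2]: print(c,n,round(r["score"],2),np.array(r["pixel"]),atz(c,r["pixel"],h))
    for r in env.cut_out(c,"tablet_center")[:1]:
        ys,xs=np.nonzero(r["region"]);print(c,"cut",r["score"],xs.min(),xs.max(),ys.min(),ys.max(),atz(c,(xs.mean(),ys.mean()),.019))
```

```text
[0.4975 0.0028 0.1027] 0.04722467157979695 [ 0.9999 -0.0127] [-0.5634 -0.3834 -0.3812]
top tablet_center 0.43 [251.6 174.4] [ 0.6145 -0.0008  0.015 ]
top tongs_grip 0.61 [338.2 143.5] [ 0.6884 -0.2502  0.1107]
top tongs_tip 0.48 [247. 173.] [0.6086 0.013  0.1107]
top cut 0.52 244 254 171 181 [0.6092 0.0076 0.019 ]
side tablet_center 0.64 [270.9 196.5] [0.5938 0.0021 0.015 ]
side tongs_grip 0.63 [255.3 186.6] [0.5014 0.0017 0.1107]
```

View pics/both5.png

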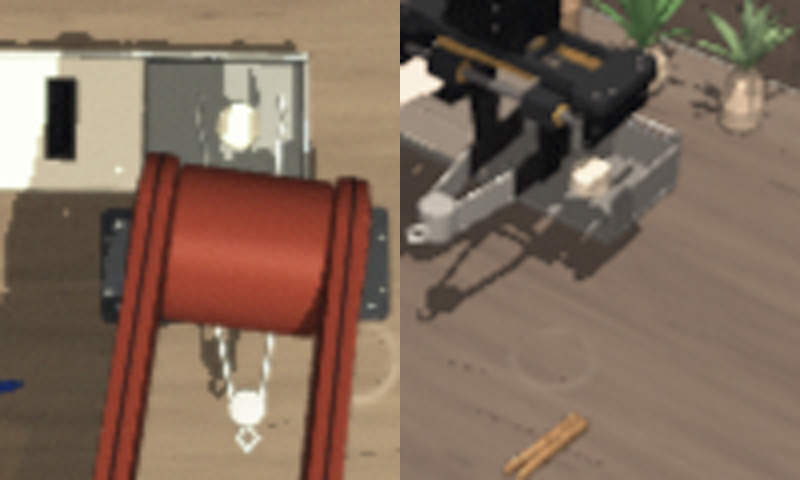

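Run:
```python
from h import *
np.set_printoptions(precision=4,suppress=True)
f=lambda x,y,z:atz("top",(190+x/4-.4,145+y/4-.4),z)
print("tips",f(201,93,.123),f(281,93,.123),"hub ring end",f(247,452,.11),"tablet",f(238,127,.024))
g=lambda x,y,z:atz("side",(225+(x-400)/4-.4,150+y/4-.4),z)
print("side tablet",g(590,172,.024),"hub ring",g(416,233,.11))
print((proj("top",[.609,.006,.024])-[190,145])*4,(proj("side",[.609,.006,.024])-[225,150])*4+[400,0],(proj("side",[.604,.004,.024])-[225,150])*4+[400,0])
```

```text
tips [0.6223 0.033  0.123 ] [ 0.6212 -0.0237  0.123 ] hub ring end [0.3677 0.0054 0.11  ] tablet [0.6077 0.007  0.024 ]
side tablet [0.6035 0.0044 0.024 ] hub ring [0.3766 0.0042 0.11  ]
[237.6289 123.7241] [590.4648 166.4012] [589.1163 170.291 ]
```

Both views agree: tongs_tip is at about (0.604, 0.005) and the tablet at about (0.606, 0.006), with the tablet showing between the two tips. Descend.

>>> {"api": "jog_arm", "payload": {
  "targets": [
    [0.2, 0.1, -1.5, 0, 0, 0, 4.7],
    [0.2, 0.1, -3, 0, 0, 0, 4.7],
    [0.2, 0.1, -4.5, 0, 0, 0, 4.7],
    [0.2, 0.1, -5.5, 0, 0, 0, 4.7],
    [0.2, 0.1, -5.5, 0, 0, 0, 4.7]
  ]
}}

```text
time_s: 10.72
tcp_pos: [0.4987, 0.0029, 0.0471]
ee_rot: [[1.0, -0.016, -0.004], [-0.016, -1.0, 0.001], [-0.004, -0.001, -1.0]]
force: [-0.1, 0.3, -2.2]
finger_gap: 0.0471
```

>>> {"api": "jog_arm", "payload": {
  "targets": [
    [0, 0, -0.8, 0, 0, 0, 4.7],
    [0, 0, -1.6, 0, 0, 0, 4.7],
    [0, 0, -2.4, 0, 0, 0, 4.7],
    [0, 0, -2.8, 0, 0, 0, 4.7],
    [0, 0, -2.8, 0, 0, 0, 4.7]
  ]
}}

```text
time_s: 11.13
tcp_pos: [0.4998, 0.003, 0.0202]
ee_rot: [[1.0, -0.015, -0.002], [-0.015, -1.0, 0.0], [-0.002, -0.0, -1.0]]
force: [-0.2, 0.0, -2.8]
finger_gap: 0.0471
```

>>> {"api": "jog_arm", "payload": {
  "targets": [
    [0, 0.2, -0.3, 0, 0, 0, 4.7],
    [0, 0.2, -0.5, 0, 0, 0, 4.7],
    [0, 0.2, -0.5, 0, 0, 0, 4.7]
  ]
}}

```text
time_s: 11.38
tcp_pos: [0.5006, 0.0051, 0.0162]
ee_rot: [[1.0, -0.015, -0.0], [-0.015, -1.0, 0.0], [-0.0, -0.0, -1.0]]
force: [-0.6, 0.9, -2.0]
finger_gap: 0.0473
```

Run:
```python
from h import *
np.set_printoptions(precision=4,suppress=True)
a=env.camera("top");b=env.camera("side");o=env.get_obs();print(o["tcp_pos"],o["finger_gap"],o["force"])
f=lambda i:cv2.resize(i,None,fx=5,fy=5,interpolation=cv2.INTER_CUBIC)
cv2.imwrite("pics/both6.png",np.hstack([f(a[150:230,215:290]),f(b[160:240,245:320])]))
```

```text
[0.5008 0.0049 0.0166] 0.047583215454583175 [ 0.2581  0.4693 -1.5703]
```

View pics/both6.png

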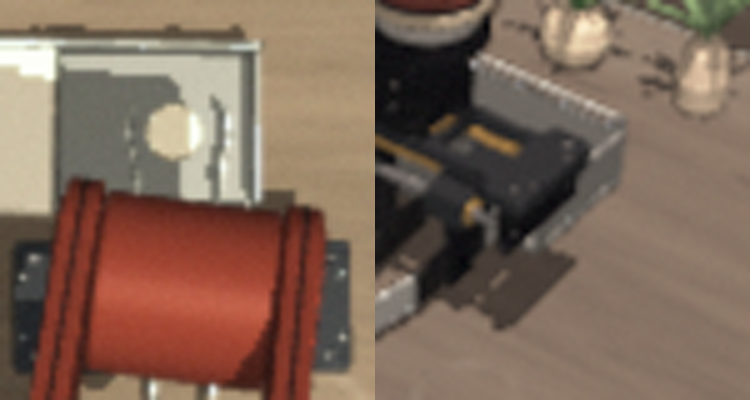

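In the top view the tips are at columns 131 and 219 of the crop with the tablet at (174,131), so it is centred. Close.

>>> {"api": "jog_arm", "payload": {
  "targets": [
    [0, 0, -0.2, 0, 0, 0, 4.5],
    [0, 0, -0.2, 0, 0, 0, 4.2],
    [0, 0, -0.2, 0, 0, 0, 3.9],
    [0, 0, -0.2, 0, 0, 0, 3.6],
    [0, 0, -0.2, 0, 0, 0, 3.2]
  ]
}}

```text
time_s: 11.9
tcp_pos: [0.5007, 0.0049, 0.0145]
ee_rot: [[1.0, -0.015, 0.0], [-0.015, -1.0, 0.0], [0.0, -0.0, -1.0]]
force: [0.0, 0.2, -1.8]
finger_gap: 0.0361
```

>>> {"api": "jog_arm", "payload": {
  "targets": [
    [0, 0, 0, 0, 0, 0, 2.5],
    [0, 0, 0, 0, 0, 0, 2],
    [0, 0, 0, 0, 0, 0, 1],
    [0, 0, 0, 0, 0, 0, 0],
    [0, 0, 0, 0, 0, 0, 0]
  ]
}}

```text
time_s: 12.32
tcp_pos: [0.5007, 0.0049, 0.0144]
ee_rot: [[1.0, -0.015, 0.0], [-0.015, -1.0, -0.0], [0.0, 0.0, -1.0]]
force: [0.7, 0.3, -1.0]
finger_gap: 0.0361
```

The gap stopped at 36.1 mm, which means closed on the tablet. Lift gently.

>>> {"api": "jog_arm", "payload": {
  "targets": [
    [0, 0, 0.4, 0, 0, 0, 0],
    [0, 0, 1, 0, 0, 0, 0],
    [0, 0, 2, 0, 0, 0, 0],
    [0, 0, 3, 0, 0, 0, 0],
    [0, 0, 4, 0, 0, 0, 0]
  ]
}}

```text
time_s: 12.73
tcp_pos: [0.5011, 0.0048, 0.0559]
ee_rot: [[1.0, -0.015, 0.001], [-0.015, -1.0, -0.0], [0.001, 0.0, -1.0]]
force: [-0.2, -0.6, -1.0]
finger_gap: 0.0363
```

>>> {"api": "jog_arm", "payload": {
  "targets": [
    [0, 0, 1.2, 0, 0, 0, 0],
    [0, 0, 2.4, 0, 0, 0, 0],
    [0, 0, 3.6, 0, 0, 0, 0],
    [0, 0, 4.8, 0, 0, 0, 0],
    [0, 0, 6, 0, 0, 0, 0]
  ]
}}

```text
time_s: 13.15
tcp_pos: [0.5008, 0.0049, 0.1159]
ee_rot: [[1.0, -0.015, 0.001], [-0.015, -1.0, -0.0], [0.001, 0.0, -1.0]]
force: [0.8, 0.2, -1.6]
finger_gap: 0.0362
```

>>> {"api": "jog_arm", "payload": {
  "targets": [
    [0, 0, 1.2, 0, 0, 0, 0],
    [0, 0, 2.4, 0, 0, 0, 0],
    [0, 0, 3.2, 0, 0, 0, 0],
    [0, 0, 3.6, 0, 0, 0, 0],
    [0, 0, 3.6, 0, 0, 0, 0]
  ]
}}

```text
time_s: 13.57
tcp_pos: [0.5014, 0.0048, 0.1516]
ee_rot: [[1.0, -0.015, 0.002], [-0.015, -1.0, -0.0], [0.002, 0.0, -1.0]]
force: [-0.4, 0.8, -1.5]
finger_gap: 0.0365
```

>>> {"api": "jog_arm", "payload": {
  "targets": [
    [0, 0, 0, 0, 0, 0, 0],
    [0, 0, 0, 0, 0, 0, 0],
    [0, 0, 0, 0, 0, 0, 0],
    [0, 0, 0, 0, 0, 0, 0],
    [0, 0, 0, 0, 0, 0, 0]
  ]
}}

```text
time_s: 13.98
tcp_pos: [0.5004, 0.0049, 0.1499]
ee_rot: [[1.0, -0.015, -0.001], [-0.015, -1.0, 0.0], [-0.001, -0.0, -1.0]]
force: [-0.2, -0.5, -1.7]
finger_gap: 0.0366
```

Run:
```python
from h import *
np.set_printoptions(precision=4,suppress=True)
a=env.camera("top");b=env.camera("side");o=env.get_obs();print(o["time_s"],o["tcp_pos"],o["finger_gap"],o["force"],abs(o["qd"]).max())
f=lambda i:cv2.resize(i,None,fx=4,fy=4,interpolation=cv2.INTER_CUBIC)
cv2.imwrite("pics/both7.png",np.hstack([f(a[140:240,190:290]),f(b[130:230,225:325])]))
for c in("top","side"):
  for n,z in(("tablet_center",.15),("tongs_tip",.15),("cover_grip",.069)):
    for r in env.pinpoint(c,n)[:1]: print(c,n,round(r["score"],2),atz(c,r["pixel"],z))
```

```text
14.0833 [0.5005 0.0049 0.1501] 0.036114473265575577 [-0.3053  0.0614 -1.4274] 0.0030608009320273652
top tablet_center 0.47 [0.6167 0.0099 0.15  ]
top tongs_tip 0.64 [0.6108 0.0039 0.15  ]
top cover_grip 0.85 [0.6136 0.1416 0.069 ]
side cover_grip 0.95 [0.607  0.1341 0.069 ]
```

View pics/both7.png

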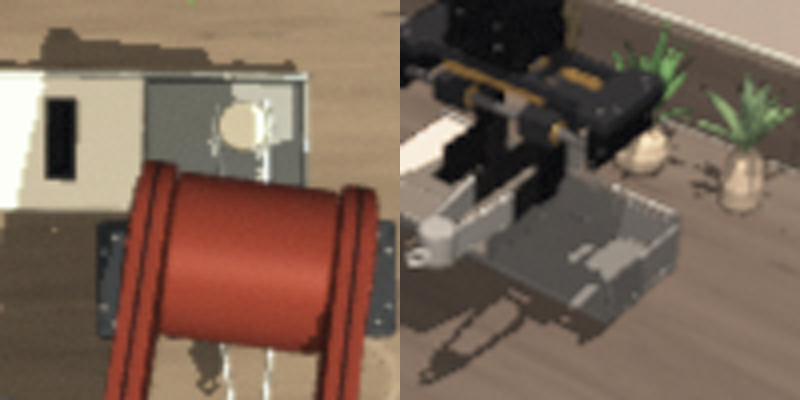

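The bay is empty in the side view, and the top view shows the tablet pinched between the tips at about (250,171). The cover is still open and the arm is at rest with a gap of 36 mm. I'm handing it in.

```bash
python3 -c "
from bench import env
print(env.finish_job())"
```

```text
the job is handed in; nothing more can be done
None
```

I slid the cover left by its fin to the end stop. I then picked up the tongs by both arms, closed them on the tablet and lifted it straight out. I handed the job in after 14 s on the robot's clock, with the tablet held about 15 cm above the worktop; no verdict was reported.

**Cover:** the push force rose to 23 N with no further movement, and the last pictures still show it open.

**Grip:** the finger gap held steady at 36 mm, the value for the tongs closed on the tablet. The arm was at rest, with the TCP at z = 0.150 m.

**Tablet:** the right-hand bay is empty in the side view, and the top view shows the tablet midway between the tips. The networks' top-view points for tablet and tongs tip lie about 8 mm apart, inside the 25 mm limit.

**Checks that failed or disagreed:**
- At the end the side camera could not see the tablet or the tips, because the gripper hid them. Their height comes from the arm pose, not from a picture.
- The two cameras placed the cover grip about 7 mm apart along y, so the cover result rests on the force at the stop.
- I did not measure the bystanders again after the moves. No picture I looked at showed one displaced.

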